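# Pack sediment blocks in shade order

### The job

Pack the four sediment blocks upright side by side in the rack in order of shade, the darkest at the end with the yellow marker and the palest at the end with the blue marker. Push the sliding stop up so that the row is snug against the end wall, and let go. Do not let any block fall over.

Things in the scene. Friction and masses are not known exactly. Their poses are not given: they have to be found in the camera images.
- black_brown_mid (a point): Loose resin-set sediment block, the darkest of the four: almost black brown. Stands upright on the bench, 46 mm along its x, 30 mm thick along its y, 70 mm tall along z, about 160 g, smooth and solid. The point is its centre, 35 mm above its underside.
- red_brown_mid (a point): Loose resin-set sediment block, the second darkest: reddish brown. Stands upright on the bench, 46 mm along its x, 30 mm thick along its y, 70 mm tall along z, about 160 g, smooth and solid. The point is its centre, 35 mm above its underside.
- tan_mid (a point): Loose resin-set sediment block, the second palest: tan. Stands upright on the bench, 46 mm along its x, 30 mm thick along its y, 70 mm tall along z, about 160 g, smooth and solid. The point is its centre, 35 mm above its underside.
- cream_mid (a point): Loose resin-set sediment block, the palest: cream. Stands upright on the bench, 46 mm along its x, 30 mm thick along its y, 70 mm tall along z, about 160 g, smooth and solid. The point is its centre, 35 mm above its underside.
- rack_wall (a point): Aluminium packing rack, fixed. Point: on its floor (8 mm above the bench), mid-width, at the inner face of its end wall (steel, 40 mm wide, 12 mm thick, 65 tall). The rack runs from here 315 mm along -y; x is across, z up. Floor 74 mm wide between side lips 10 mm high. Blocks stand with their 46 mm across the rack and their 30 mm along it: four packed take 120 mm.
- stop_knob (a point): Red upright knob of the rack's sliding stop, 24 mm across, 36 mm tall; the point is its centre, 52 mm above the rack floor. The stop's steel pushing face (40 mm wide, 64 tall) faces the end wall, 34 mm from this point towards the wall (+y of rack_wall). Its black foot under the knob is 50 mm wide, 14 mm high. Axes as rack_wall.
- stop (a joint): Travel of the sliding stop in m: grows as it slides towards the end wall. The pushing face is 235 mm from the wall at 0, and 235 mm minus the value otherwise. It slides with about 3 N of friction, and stays where it is left.
- marker_yellow_mid (a point): Yellow marker block, fixed to the bench just beyond one end of the rack (either the wall end or the stop end), in line with it: 50 x 34 x 20 mm; the point is its centre. It marks the end of the row for the darkest block.
- marker_blue_mid (a point): Blue marker block, fixed to the bench just beyond one end of the rack (either the wall end or the stop end), in line with it: 50 x 34 x 20 mm; the point is its centre. It marks the end of the row for the palest block.
Mind the look-alikes: they are no part of the job. What is shaped like the part that bears tan_mid but turquoise is not meant.

How it is judged:
By the outcome, as a careful person would: the job done as asked, in the order asked, and still so for the second after the job is handed in, with the robot touching nothing.
It also fails if it takes over 128 s, if anything falls off the work surface, if the arm or the gripper's body presses on something with over 40 N, if the wrist force passes 120 N, or if a joint passes its speed limit or range.

### The arm

A 7-joint arm with a two-finger parallel gripper is mounted at the origin on the work surface. World frame = base frame: x ahead of the robot, y to its left, z up, the work surface at z = 0. Lengths are in mm, angles in degrees, forces in N, time in s.
With the tool pointing down it reaches from about 425 to 825 mm from the base axis. Payload 3.6 kg.
Tool frame: the origin (TCP) lies midway between the tips of the shut fingers; the grasp point (between the pads) lies arm.tcp_to_grasp behind it (arm.tcp_to_grasp is the distance from the TCP to the grasp point, in mm); z points along the fingers, y is the direction in which the jaws open and shut (so a half turn about z gives the same grasp; the last joint's range is limited). The gripper opens to 85 mm and grips with 20 to 120 N. Pads are 22 mm wide; open, the fingers measure 114 mm over their backs; the gripper's body (76 mm by 85 mm) begins 54 mm behind the grasp point. The pads swing forward as they close: fully open they stand 13 mm farther back than shut.
Start: joints at [65.403, 35.231, -0.722, 81.555, 0.464, 63.22, -2.315], TCP at [254.805, -597.944, 231.297] pointing down, gripper open.
Joint ranges: [-178.69, 178.69], [-17.37, 117.87], [-77.05, 75.6], [15.02, 138.74], [-78.02, 258.01], [0.78, 113.62], [-162.83, 162.83]. Speed limits (degrees/s): [159.86, 159.86, 180, 180, 180, 180, 180].

### API

Orientations are given as [roll, pitch, yaw] about the fixed x, y, z axes, in that order (R = Rz(yaw) Ry(pitch) Rx(roll)).
In Python, from plant import arm gives the robot as it stands. The module is installed in compiled form; this text tells all that it offers.
- The arm moves only by the shell command python3 -m pendant 'ROWS' [FORCE]. ROWS is JSON, a list that holds one entry, the list of rows, each a list of 5 numbers: the shift along the world's x, y, z in m, then the turn about the world's z in rad, then the gripper's target within -1 to 1 (shut at 1, half-way at 0, fully open at -1). In form: [[[x, y, z, twist, gripper], ...]]. A call has 1 to 12 rows; each row shifts and turns the commanded pose from where the row before left it; what a row does not reach is not made up. A row lasts 1/8 s, in which the tool goes at most 62.5 mm and 10.7 degrees, less where a joint would pass 70% of its speed; a pose out of reach is approached as far as the arm can. A call with a gripper value outside its range is refused whole. The fingers move at their own pace and stop on an object; FORCE is the grip in N (left out, the last holds). Time passes only in rows, so rows that do not move let the fingers close. It gives the time, the measured TCP pose, the force and the opening at its end, in the units of the state.
- arm.read_state(): the state, without advancing time (a new reading comes with each control period).
- arm.get_image(name): name is "side" or "top" or "wrist"; returns a dict with "pixels" (420x560x3 uint8, red, green, blue), "intrinsics" (3x3 intrinsics, pixels), "world_to_cam" (4x4, takes a point from world to camera coordinates). Camera axes: x right, y down, z forward; pixel columns grow to the right and rows downward; lengths in mm; the calibration is good to about 2 mm. A picture is of the moment at which its call begins. There is no depth.
- arm.finish_job(): hands the job in, once; it reports no verdict.
The state is a dict: "time": time; "joint_positions": joint angles; "joint_velocities": joint speeds; "joint_efforts": joint torques, N m; "ee_pos": TCP position; "eef_rot": TCP orientation; "wrist_force": force on the tool from outside, world axes, zero at the start; "ft_torque": the same for the moment, N m; "opening": finger opening in mm.
Only numpy, scipy, OpenCV 4.12 (cv2) and the standard library are available. Lean on these libraries where they do the work, as an engineer would, in place of code of your own. Each camera call takes 0.05 s, during which the arm holds its last target.

## Working session

There is one attempt and no reset: what is moved stays moved. The work goes in short steps, Python scripts to look and compute and a shell command to move; the robot and the scene stay as the last step left them, time stands still between calls to the robot, and variables do not carry over. Pictures are saved under pics/ and viewed, and the job is handed in when it is done.

```bash
mkdir -p pics; python3 - <<'E'
from plant import arm
import cv2
s=arm.read_state(); print({k:s[k] for k in('time','ee_pos','eef_rot','wrist_force','opening')}, arm.tcp_to_grasp)
for n in('side','top','wrist'):
    im=arm.get_image(n); cv2.imwrite(f'pics/{n}0.png',im['pixels'][:,:,::-1]); print(n,im['intrinsics'],im['world_to_cam'])
E
```

```text
{'time': 0.0, 'ee_pos': array([ 254.5047939 , -597.21900802,  230.1139861 ]), 'eef_rot': array([-1.79845848e+02,  2.38198776e-03,  2.30843734e+01]), 'wrist_force': array([-0.61064946, -1.05685278,  0.52196864]), 'opening': 85.43226653760829} 18.700000000000003
side [[482.28326717   0.         290.37371706]
 [  0.         482.28326717 212.03576264]
 [  0.           0.           1.        ]] [[-9.85568389e-01 -1.69139841e-01 -6.83119411e-03  5.35133335e+02]
 [-8.60045387e-02  5.35085922e-01 -8.40408398e-01  1.32693932e+02]
 [ 1.45801818e-01 -8.27692437e-01 -5.41910564e-01  8.94130047e+02]
 [ 0.00000000e+00  0.00000000e+00  0.00000000e+00  1.00000000e+00]]
top [[387.71693423   0.         278.89710866]
 [  0.         387.71693423 206.78628395]
 [  0.           0.           1.        ]] [[ 2.20532621e-02 -9.99737922e-01 -6.14344098e-03 -4.74503455e+01]
 [-9.92941921e-01 -2.11862584e-02 -1.16693978e-01  5.42454717e+02]
 [ 1.16533238e-01  8.67356298e-03 -9.93148918e-01  7.54211669e+02]
 [ 0.00000000e+00  0.00000000e+00  0.00000000e+00  1.00000000e+00]]
wrist [[336.08415539   0.         283.56753819]
 [  0.         336.08415539 209.22277904]
 [  0.           0.           1.        ]] [[ 3.92872395e-01 -9.19592492e-01 -9.64534817e-04 -6.48550286e+02]
 [-8.69741958e-01 -3.71915271e-01  3.24388591e-01 -4.17021859e+01]
 [-2.98664038e-01 -1.26604427e-01 -9.45923417e-01  3.79181627e+02]
 [ 0.00000000e+00  0.00000000e+00  0.00000000e+00  1.00000000e+00]]
```

View pics/top0.png

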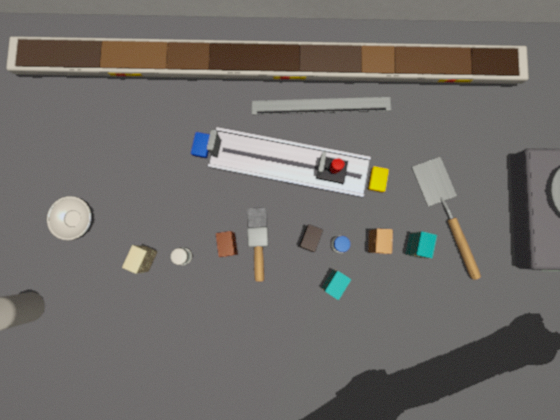

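View pics/side0.png

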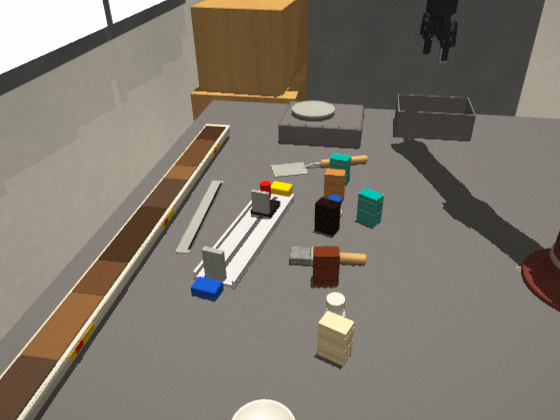

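View pics/wrist0.png

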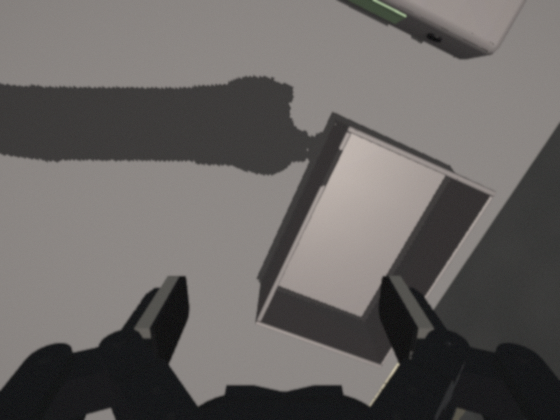

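Top view: the rack's wall is at the blue end (213,143) and its stop is at the yellow end (335,167), so the order from the wall is cream, tan, red, black. Candidates: cream (135,259), red brown (226,243), black brown (311,238) and tan (381,240). The turquoise blocks at (424,245) and (338,285) are look-alikes. The vials at (180,257) and (342,243) aren't blocks.

```bash
cat > h.py <<'E'
import numpy as np, cv2
from plant import arm
def ray(im,u,v,z):
    K=im['intrinsics'];T=im['world_to_cam'];R=T[:3,:3];c=-R.T@T[:3,3]
    d=R.T@np.linalg.solve(K,[u,v,1.]); return c+d*(z-c[2])/d[2]
def proj(im,p):
    q=im['intrinsics']@(im['world_to_cam']@np.r_[p,1])[:3]; return q[:2]/q[2]
E
python3 - <<'E'
from h import *
im=arm.get_image('top');p=im['pixels']
crop=p[120:305,110:450,::-1]
cv2.imwrite('pics/topc.png',cv2.resize(crop[:70,70:290],None,fx=3.6,fy=3.6,interpolation=cv2.INTER_CUBIC))
cv2.imwrite('pics/topd.png',cv2.resize(crop[95:],None,fx=2.35,fy=4,interpolation=cv2.INTER_CUBIC))
for (u,v) in [(135,259),(226,243),(311,238),(381,240),(424,245),(338,285)]: print(p[v,u],ray(im,u,v,70))
E
```

```text
[217 208 173] [433.07838908 235.33637304  70.        ]
[157 103  75] [467.1531961   63.35465418  70.        ]
[108  95  88] [480.20545129 -98.57111148  70.        ]
[213 173 123] [ 479.31481287 -231.8597301    70.        ]
[ 27 174 167] [ 471.62103415 -313.35851702   70.        ]
[ 65 189 183] [ 393.14658677 -150.40781383   70.        ]
```

View pics/topc.png

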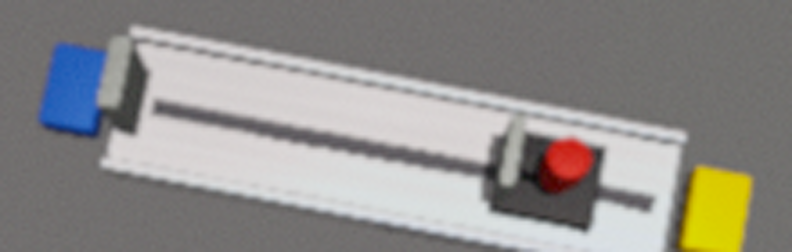

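View pics/topd.png

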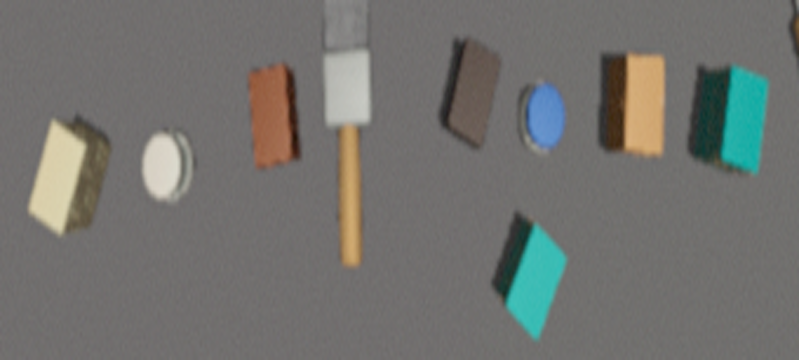

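```bash
cat >> h.py <<'E'
def tops(im,items,z=70,thr=0.17):
    p=cv2.resize(im['pixels'],None,fx=4,fy=4,interpolation=cv2.INTER_CUBIC).astype(float)
    out={}
    for n,(u,v) in items.items():
        ref=p[4*v-4:4*v+8,4*u-4:4*u+8].mean((0,1))
        m=(np.abs(p-ref).max(2)<thr*ref.max()+8).astype(np.uint8)
        y0,x0=4*v-80,4*u-80; m2=np.zeros_like(m); m2[y0:y0+160,x0:x0+160]=m[y0:y0+160,x0:x0+160]
        m2=cv2.morphologyEx(m2,cv2.MORPH_OPEN,np.ones((5,5),np.uint8))
        _,l=cv2.connectedComponents(m2); m2=(l==l[4*v,4*u]).astype(np.uint8)
        c=max(cv2.findContours(m2,cv2.RETR_EXTERNAL,cv2.CHAIN_APPROX_NONE)[0],key=len)[:,0]
        w=np.array([ray(im,(a+.5)/4-.5,(b+.5)/4-.5,z)[:2] for a,b in c],np.float32)
        (cx,cy),(a,b),t=cv2.minAreaRect(w)
        if a<b: a,b,t=b,a,t+90
        t=(t+90)%180-90
        out[n]=(cx,cy,a,b,t); print(n,'centre %.1f %.1f size %.1f %.1f long-axis %.1f deg'%out[n])
    return out
E
python3 - <<'E'
from h import *
im=arm.get_image('top');si=arm.get_image('side')
o=tops(im,dict(cream=(135,259),red=(226,243),black=(311,238),tan=(383,240)))
for n,r in o.items(): print(n,'side px of top centre',proj(si,[r[0],r[1],70]), 'base',proj(im,[r[0],r[1],0]))
v=cv2.resize(si['pixels'][150:370,190:400,::-1],None,fx=3,fy=3); 
for n,r in o.items():
    b=cv2.boxPoints(((r[0],r[1]),(r[2],r[3]),r[4]))
    q=np.array([(proj(si,[*k,70])-[190,150])*3 for k in b]).astype(np.int32); cv2.polylines(v,[q],True,(255,0,255),1)
cv2.imwrite('pics/sidec.png',v[:600])
# rack
p=im['pixels'].astype(int)
c=p[120:205,180:400]; hsv=cv2.cvtColor(im['pixels'],cv2.COLOR_RGB2HSV)
def rect(m,z,n):
    m=m.astype(np.uint8);m2=np.zeros_like(m);m2[115:205,180:400]=m[115:205,180:400]
    cc=max(cv2.findContours(m2,0,1)[0],key=cv2.contourArea)[:,0]
    w=np.array([ray(im,a,b,z)[:2] for a,b in cc],np.float32); print(n,cv2.minAreaRect(w))
H,S,V=hsv[...,0],hsv[...,1],hsv[...,2]
rect((H>105)&(H<125)&(S>150),20,'blue');rect((H>20)&(H<35)&(S>150),20,'yellow')
rect(((H<8)|(H>172))&(S>150),78,'knobtop z78')
rect((V>170),10,'rack')
E
```

```text
cream centre 433.1 237.6 size 46.4 30.5 long-axis -21.4 deg
red centre 465.6 66.8 size 49.5 31.4 long-axis 9.3 deg
black centre 481.3 -95.2 size 55.2 45.8 long-axis -19.6 deg
tan centre 478.4 -237.7 size 47.4 30.4 long-axis -3.6 deg
cream side px of top centre [335.5038333  321.30155402] base [146.53863799 258.3942774 ]
red side px of top centre [326.17385988 250.66331561] base [229.06058857 244.52203724]
black side px of top centre [327.01001804 203.16887252] base [306.84709818 238.6480405 ]
tan side px of top centre [334.79178362 171.46146317] base [375.21740945 241.58206417]
blue ((673.0109252929688, 131.40283203125), (33.8577880859375, 49.24127960205078), 79.99700927734375)
yellow ((607.511962890625, -239.6276397705078), (35.43691635131836, 51.40203094482422), 79.62623596191406)
knobtop z78 ((620.431396484375, -146.35960388183594), (25.78455352783203, 27.00304412841797), 0.38319000601768494)
rack ((643.3594360351562, -54.38482666015625), (333.281494140625, 87.53758239746094), 79.9071044921875)
```

View pics/sidec.png

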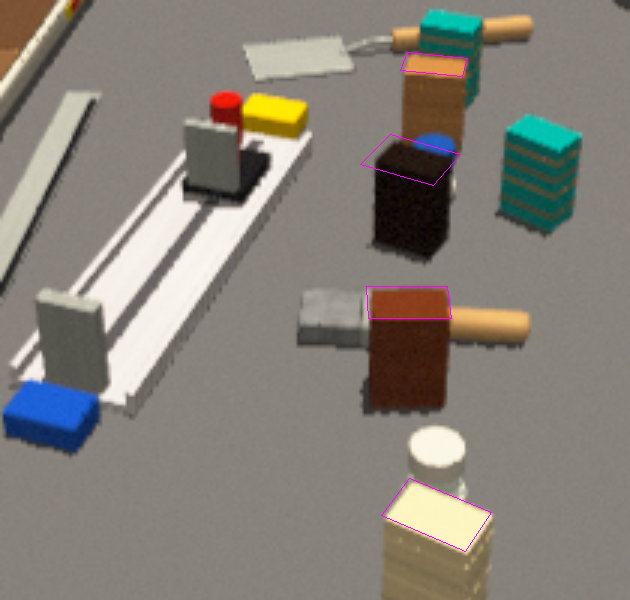

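```bash
python3 -m pendant '[[[0.038,0.037,0,0.12,-1],[0.038,0.037,0,0.12,-1],[0.038,0.037,0,0.12,-1],[0.038,0.037,0,0.12,-1],[0.038,0.037,0,0.12,-1],[0.038,0.037,0,0.12,-1],[0.038,0.037,0,0.12,-1],[0.038,0.037,0,0.12,-1],[0,0.05,0,0,-1],[0,0.05,0,0,-1],[0,0.05,0,0,-1],[0,0,0,0,-1]]]' 60
python3 - <<'E'
from h import *
im=arm.get_image('top');w=arm.get_image('wrist')
cv2.imwrite('pics/w1.png',w['pixels'][:,:,::-1]);cv2.imwrite('pics/t1.png',im['pixels'][:,:,::-1])
tops(im,dict(black=(311,238)),thr=0.08); tops(im,dict(black=(311,238)),thr=0.05);print(im['pixels'][238,300:325])
E
```

```text
time: 1.8
ee_pos: [559.4, -145.4, 231.9]
eef_rot: [180.0, -0.2, 78.6]
wrist_force: [-0.3, 0.0, 0.1]
opening: 85.8
black centre 480.5 -97.6 size 46.7 30.8 long-axis -20.4 deg
black centre 480.3 -97.6 size 46.2 30.6 long-axis -20.9 deg
[[ 67  65  64]
 [ 55  55  55]
 [ 38  32  34]
 [ 27  23  26]
 [ 31  25  27]
 [ 32  28  25]
 [ 28  26  21]
 [ 39  32  31]
 [ 34  28  29]
 [ 36  27  30]
 [ 31  30  27]
 [ 29  22  26]
 [ 28  26  21]
 [ 34  30  27]
 [ 31  32  28]
 [ 27  25  24]
 [ 36  33  31]
 [ 31  31  26]
 [ 31  26  20]
 [ 41  37  36]
 [ 77  74  73]
 [122 119 119]
 [142 138 138]
 [144 140 139]
 [144 141 140]]
```

View pics/w1.png

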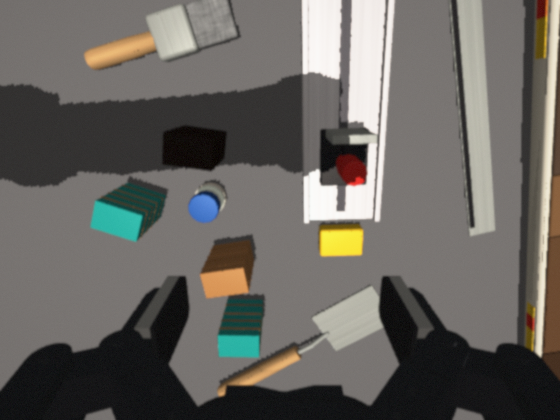

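View pics/t1.png

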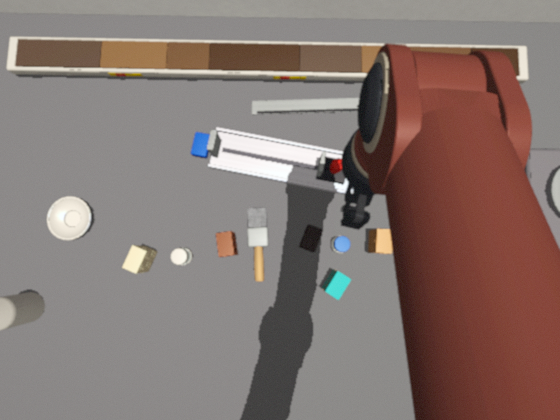

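The wrist view shows the black block (195,147), tan (228,268), the rack with its stop (350,160) and the yellow marker (341,240). The turquoise look-alikes are at (128,210) and (241,325).

```bash
python3 -m pendant '[[[0,0.05,0,-0.03,-1],[0,0.05,0,-0.03,-1],[0,0.05,0,-0.03,-1],[0,0,0,0,-1],[0,0,0,0,-1]]]'
python3 - <<'E'
from h import *
w=arm.get_image('wrist')
cv2.imwrite('pics/w2.png',w['pixels'][:,:,::-1]); np.save('w2.npy',w,allow_pickle=True)
E
```

```text
time: 2.52
ee_pos: [559.1, -4.4, 231.1]
eef_rot: [180.0, 0.1, 72.8]
wrist_force: [-0.4, -0.7, 0.6]
opening: 85.8
```

View pics/w2.png

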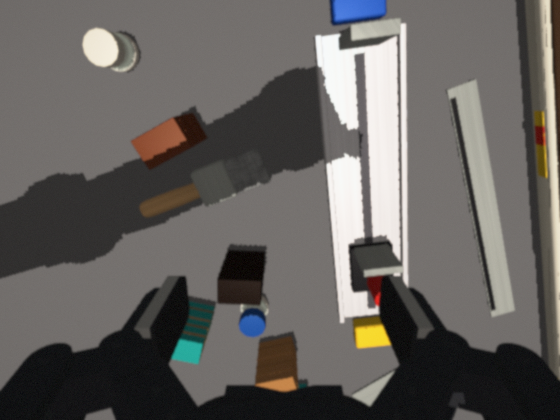

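```bash
python3 - <<'E'
from h import *
w=np.load('w2.npy',allow_pickle=True).item()
cv2.imwrite('pics/w2c.png',cv2.resize(w['pixels'][0:90,300:420,::-1],None,fx=6.5,fy=6.5,interpolation=cv2.INTER_CUBIC))
for n,u,v,z in [('lipL wall end',317,37,18),('lipR wall',404,24,18),('lipL stop end',342,321,18)]: print(n,ray(w,u,v,z))
E
```

```text
lipL wall end [629.57864981 115.01692235  18.        ]
lipR wall [710.39932834 101.51216082  18.        ]
lipL stop end [ 574.62511156 -204.97281558   18.        ]
```

View pics/w2c.png

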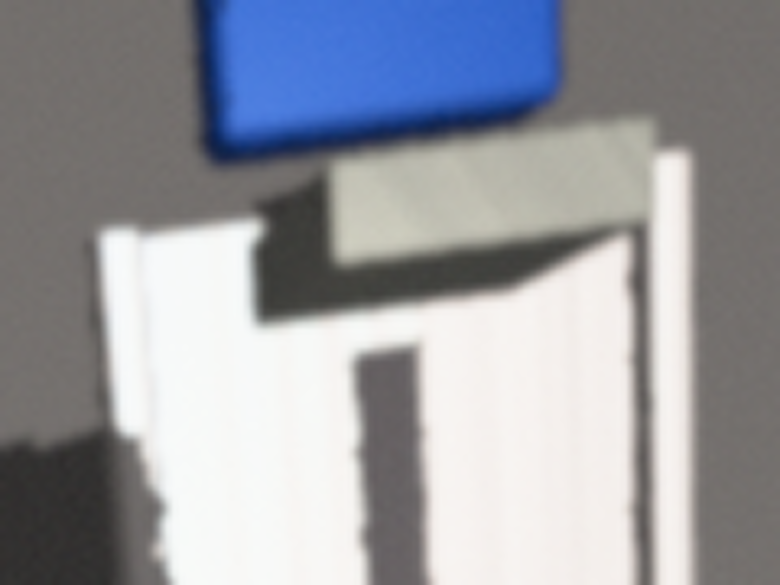

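```bash
python3 - <<'E'
from h import *
w=np.load('w2.npy',allow_pickle=True).item()
P=lambda a,b,z: ray(w,300+a/6.5,b/6.5,z)
A,B,C,D=P(257,323,8),P(512,292,8),P(340,266,73),P(645,218,73)
th=np.radians(-10);ex=np.array([np.cos(th),np.sin(th)]);ey=np.array([-ex[1],ex[0]])
m=np.array([640.3,-54.1])
for n,p in zip('ABCD',(A,B,C,D)): print(n,p,'across %.1f along %.1f'%((p[:2]-m)@ex,(p[:2]-m)@ey))
for p in [(629.6,115.0),(710.4,101.5),(574.6,-205.),(673,131.4),(607.5,-239.6),(643.4,-54.4),(620.4,-146.4)]: p=np.array(p);print('across %.1f along %.1f'%((p-m)@ex,(p-m)@ey))
E
```

```text
A [649.11926333  98.69160536   8.        ] across -17.8 along 152.0
B [686.95100302  91.45496009   8.        ] across 20.7 along 151.4
C [648.85218251  97.97994413  73.        ] across -18.0 along 151.3
D [685.88801758  92.10333022  73.        ] across 19.5 along 151.9
across -39.9 along 164.7
across 42.0 along 165.4
across -38.5 along -160.0
across -0.0 along 188.4
across -0.1 along -188.4
across 3.1 along 0.2
across -3.6 along -94.4
```

```bash
python3 -m pendant '[[[-0.025,0.048,0,-0.015,-1],[-0.025,0.048,0,-0.015,-1],[-0.025,0.048,-0.02,-0.015,-1],[-0.025,0.048,-0.04,-0.015,-1],[-0.026,0.05,-0.05,-0.013,-1],[0,0,0,0,-1],[0,0,0,0,-1]]]'
python3 - <<'E'
from h import *
w=arm.get_image('wrist')
cv2.imwrite('pics/w3.png',w['pixels'][:,:,::-1]); print(proj(w,[433.1,237.6,70]))
t=arm.get_image('top');cv2.imwrite('pics/t3.png',t['pixels'][:,:,::-1])
E
```

```text
time: 3.45
ee_pos: [440.6, 226.2, 132.7]
eef_rot: [179.9, 0.0, 68.6]
wrist_force: [0.5, -0.3, 0.1]
opening: 85.7
[266.26494368 218.69501089]
```

View pics/w3.png

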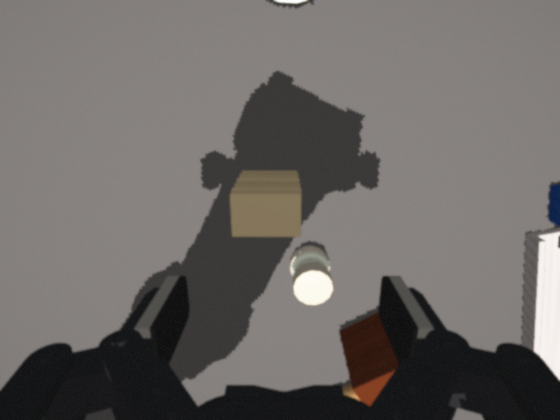

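```bash
python3 -m pendant '[[[-0.0075,0.013,0,0,-1],[0,0,0,0,-1],[0,0,0,0,-1]]]'
python3 - <<'E'
from h import *
w=arm.get_image('wrist')
u,v=proj(w,[434,240,70]).astype(int);print(u,v)
cv2.imwrite('pics/w4.png',w['pixels'][:,:,::-1])
tops(w,dict(cream=(u,v)),thr=.1)
E
```

```text
time: 3.92
ee_pos: [431.6, 241.1, 132.9]
eef_rot: [180.0, -0.0, 68.8]
wrist_force: [-0.2, -0.1, -0.1]
opening: 85.6
287 230
cream centre 433.5 240.3 size 28.2 26.6 long-axis 68.8 deg
```

View pics/w4.png

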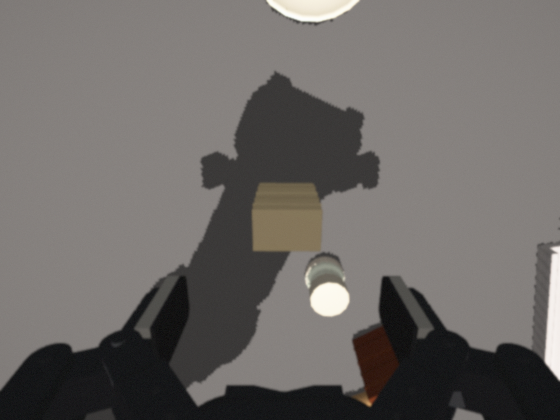

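```bash
python3 -m pendant '[[[0.002,-0.0015,-0.03,0,-1],[0,0,-0.03,0,-1],[0,0,-0.03,0,-1],[0,0,-0.015,0,-1],[0,0,0,0,-1],[0,0,0,0,1],[0,0,0,0,1],[0,0,0,0,1],[0,0,0,0,1],[0,0,0,0,1],[0,0,0,0,1]]]' 40
```

```text
time: 5.35
ee_pos: [434.2, 240.1, 28.7]
eef_rot: [179.9, -0.1, 68.7]
wrist_force: [0.1, 0.0, 5.9]
opening: 45.7
```

```bash
python3 -m pendant '[[[0,0,0.05,0,1],[0,0,0.05,0,1],[0,0,0,0,1],[0.046,-0.033,0,0.04,1],[0.046,-0.033,0,0.04,1],[0.046,-0.033,0,0.04,1],[0.046,-0.033,0,0.04,1],[0.046,-0.032,0,0.037,1],[0,0,0,0,1],[0,0,0,0,1],[0,0,0,0,1]]]'
python3 - <<'E'
from h import *
for n in('wrist','side'):
    w=arm.get_image(n); cv2.imwrite(f'pics/{n}5.png',w['pixels'][:,:,::-1])
E
```

```text
time: 6.72
ee_pos: [661.9, 77.5, 126.9]
eef_rot: [-179.9, -0.0, 80.2]
wrist_force: [-0.5, 0.3, -2.0]
opening: 46.0
```

View pics/wrist5.png

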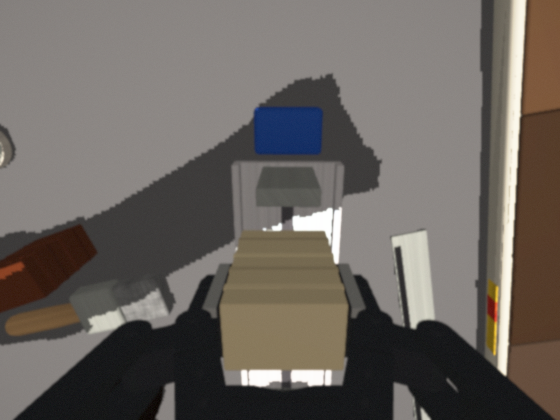

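View pics/side5.png

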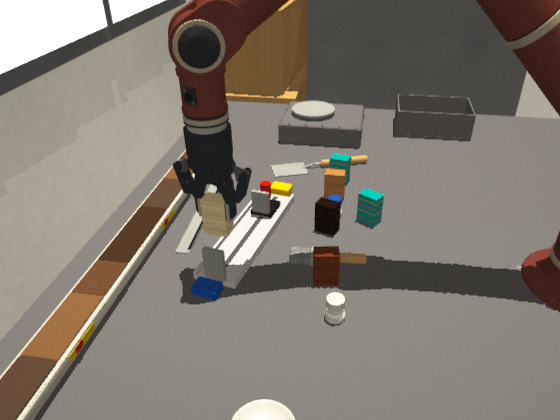

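```bash
python3 -m pendant '[[[0.002,-0.004,0,0,1],[0,0,-0.03,0,1],[0,0,-0.03,0,1],[0,0,-0.017,0,1],[0,0,0,0,1],[0,0,0,0,1]]]'
python3 - <<'E'
from h import *
for n in('wrist','side'):
    w=arm.get_image(n); p=w['pixels'] if n=='wrist' else cv2.resize(w['pixels'][150:310,160:370],None,fx=3.5,fy=3.5);cv2.imwrite(f'pics/{n}6.png',p[:,:,::-1])
E
```

```text
time: 7.58
ee_pos: [666.6, 71.9, 52.0]
eef_rot: [179.9, -0.1, 80.0]
wrist_force: [0.5, 0.4, -1.9]
opening: 45.8
```

View pics/wrist6.png

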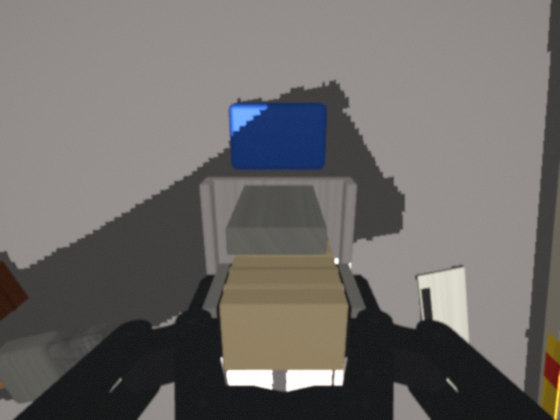

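View pics/side6.png

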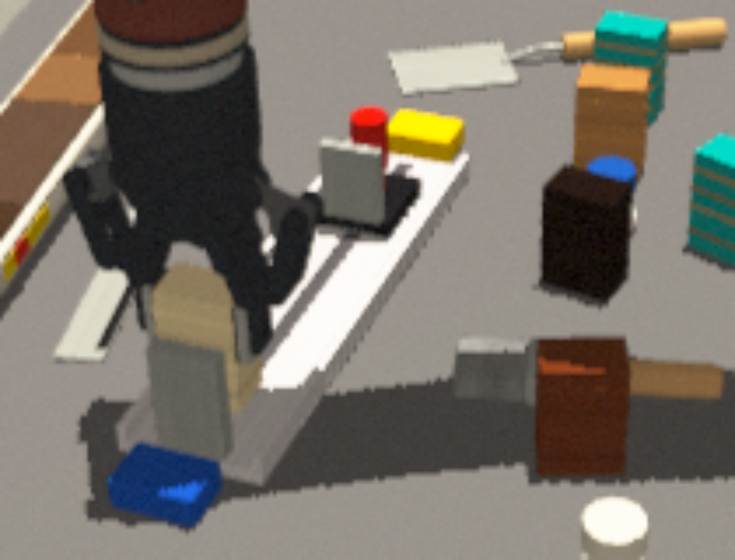

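```bash
python3 -m pendant '[[[-0.002,0.0005,-0.007,0,1],[0,0,-0.006,0,1],[0,0,0,0,1],[0,0,0,0,1]]]'
```

```text
time: 8.18
ee_pos: [663.4, 72.1, 37.5]
eef_rot: [-180.0, 0.0, 80.0]
wrist_force: [0.1, -0.2, -1.3]
opening: 45.4
```

```bash
python3 -m pendant '[[[0,0,-0.001,0,1],[0,0,0,0,1],[0,0,0,0,1]]]'; python3 - <<'E'
from h import *
print(arm.read_state()['ee_pos'],arm.read_state()['wrist_force'])
E
```

```text
time: 8.55
ee_pos: [663.6, 72.1, 36.9]
eef_rot: [180.0, -0.0, 80.0]
wrist_force: [-0.4, -0.6, 0.9]
opening: 45.5
[663.55360893  72.11453957  36.8848642 ] [-0.38562053 -0.57860788  0.92939943]
```

```bash
python3 -m pendant '[[[0,0,0,0,0.2],[0,0,0,0,-0.2],[0,0,0,0,-0.6],[0,0,0,0,-1],[0,0,0,0,-1],[0,0,0.03,0,-1],[0,0,0.05,0,-1],[0,0,0.05,0,-1],[0,0,0,0,-1],[0,0,0,0,-1]]]'
python3 - <<'E'
from h import *
w=arm.get_image('wrist'); cv2.imwrite('pics/w7.png',w['pixels'][:,:,::-1])
E
```

```text
time: 9.8
ee_pos: [662.9, 71.9, 166.2]
eef_rot: [-179.9, 0.0, 80.0]
wrist_force: [-0.5, -0.3, -0.8]
opening: 85.5
```

View pics/w7.png

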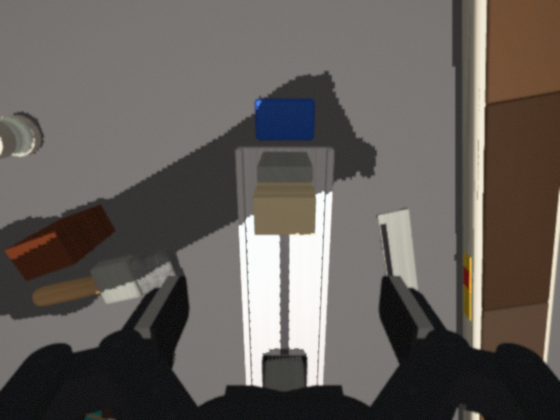

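Cream stands upright and centred at (285,210), in front of the wall. Next is tan, the orange-brown block at top-view (383,240). It's about 80 mm from the turquoise one at (424,245).

```bash
python3 -m pendant '[[[-0.026,-0.044,0,0.016,-1],[-0.026,-0.044,0,0.016,-1],[-0.026,-0.044,0,0.016,-1],[-0.026,-0.044,0,0.016,-1],[-0.026,-0.044,0,0.016,-1],[-0.026,-0.044,0,0.016,-1],[-0.028,-0.046,-0.03,0.016,-1],[0,0,0,0,-1],[0,0,0,0,-1],[0,0,0,0,-1]]]'
python3 - <<'E'
from h import *
w=arm.get_image('wrist'); cv2.imwrite('pics/w8.png',w['pixels'][:,:,::-1]); print(proj(w,[478.4,-237.7,70]))
E
```

```text
time: 11.1
ee_pos: [480.6, -236.1, 136.7]
eef_rot: [180.0, -0.1, 86.6]
wrist_force: [1.0, 0.7, 0.4]
opening: 85.1
[279.88077826 230.18472063]
```

View pics/w8.png

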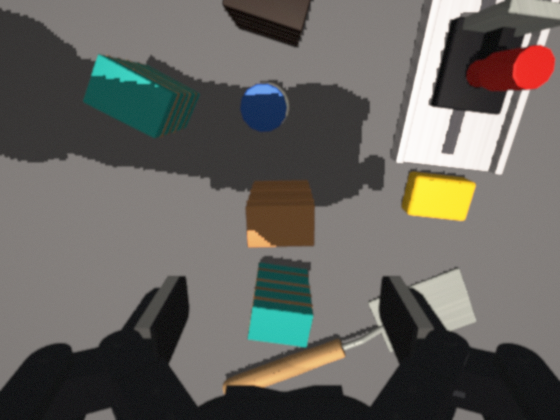

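Wrist view confirms: the tan brown block is at (280,226) between the jaws. The turquoise blocks at (281,320) and (135,95) are not it.

```bash
python3 -m pendant '[[[-0.002,0,-0.03,0,-1],[0,0,-0.03,0,-1],[0,0,-0.03,0,-1],[0,0,-0.018,0,-1],[0,0,0,0,-1],[0,0,0,0,1],[0,0,0,0,1],[0,0,0,0,1],[0,0,0,0,1],[0,0,0,0,1],[0,0,0,0,1]]]' 40
```

```text
time: 12.52
ee_pos: [478.4, -238.1, 29.8]
eef_rot: [179.9, 0.0, 86.5]
wrist_force: [-0.3, 0.4, 6.2]
opening: 45.7
```

```bash
python3 -m pendant '[[[0,0,0.055,0,1],[0,0,0.055,0,1],[0.03,0.0455,0,-0.019,1],[0.03,0.0455,0,-0.019,1],[0.03,0.0455,0,-0.019,1],[0.03,0.0455,0,-0.019,1],[0.03,0.0455,0,-0.019,1],[0.03,0.0455,0,-0.019,1],[0,0,0,0,1],[0,0,0,0,1],[0,0,-0.03,0,1],[0,0,0,0,1]]]'
python3 -m pendant '[[[0,0,0,0,1],[0,0,0,0,1]]]'
python3 - <<'E'
from h import *
for n in('wrist','side'):
    w=arm.get_image(n); p=w['pixels'] if n=='wrist' else cv2.resize(w['pixels'][150:310,160:370],None,fx=3.5,fy=3.5);cv2.imwrite(f'pics/{n}9.png',p[:,:,::-1])
E
```

```text
time: 14.02
ee_pos: [654.7, 32.0, 106.1]
eef_rot: [-179.6, 0.2, 79.8]
wrist_force: [-0.1, -0.0, -1.6]
opening: 45.7
time: 14.28
ee_pos: [658.2, 34.7, 110.0]
eef_rot: [179.9, -0.0, 79.9]
wrist_force: [0.5, -0.4, -2.1]
opening: 45.6
```

View pics/wrist9.png

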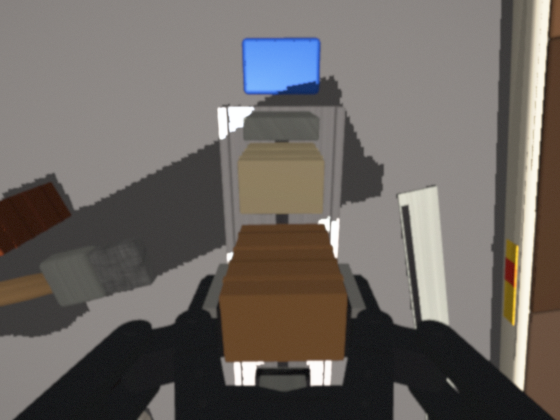

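View pics/side9.png

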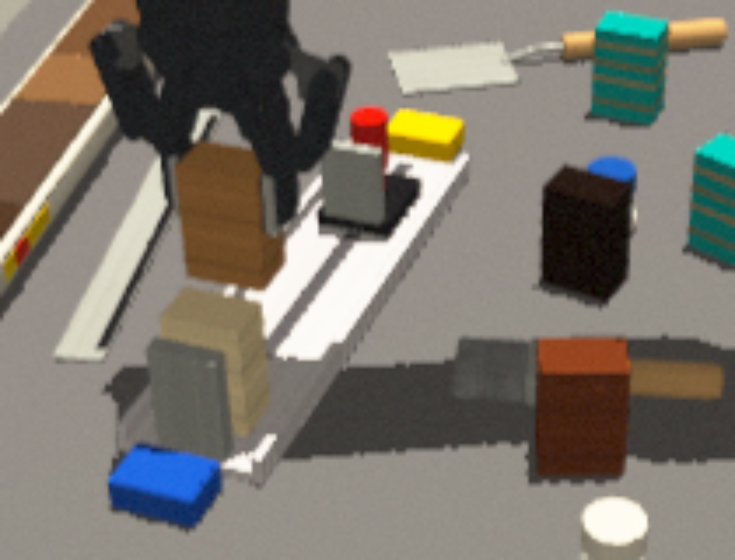

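```bash
python3 -m pendant '[[[-0.001,0,-0.03,0,1],[0,0,-0.03,0,1],[0,0,0,0,1],[0,0,0,0,1],[0,0,0,0,1]]]'
python3 - <<'E'
from h import *
w=arm.get_image('wrist'); cv2.imwrite('pics/w10.png',w['pixels'][:,:,::-1])
E
```

```text
time: 15.0
ee_pos: [657.8, 35.4, 50.5]
eef_rot: [179.8, -0.1, 79.9]
wrist_force: [-0.3, 0.1, -1.0]
opening: 45.6
```

View pics/w10.png

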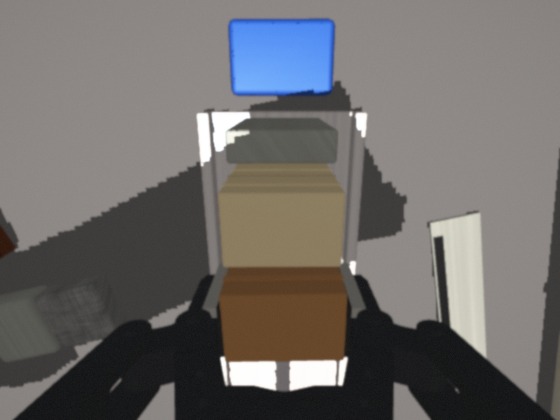

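Tan is lined up just behind cream, with no contact. I'll lower it and release.

```bash
python3 -m pendant '[[[0,0,-0.007,0,1],[0,0,-0.005,0,1],[0,0,-0.001,0,1],[0,0,0,0,1],[0,0,0,0,1]]]'
```

```text
time: 15.68
ee_pos: [656.5, 35.1, 37.9]
eef_rot: [180.0, 0.0, 79.9]
wrist_force: [-3.4, -0.7, 10.6]
opening: 46.1
```

```bash
python3 -m pendant '[[[0,0,0.0005,0,0.2],[0,0,0,0,-0.2],[0,0,0,0,-0.6],[0,0,0,0,-1],[0,0,0,0,-1],[0,0,0.03,0,-1],[0,0,0.05,0,-1],[0,0,0.05,0,-1],[0,0,0,0,-1],[0,0,0,0,-1]]]'
python3 - <<'E'
from h import *
w=arm.get_image('wrist'); cv2.imwrite('pics/w11.png',w['pixels'][:,:,::-1])
E
```

```text
time: 16.92
ee_pos: [655.9, 34.9, 165.6]
eef_rot: [-179.9, 0.0, 79.9]
wrist_force: [-1.1, -0.7, 0.0]
opening: 85.5
```

View pics/w11.png

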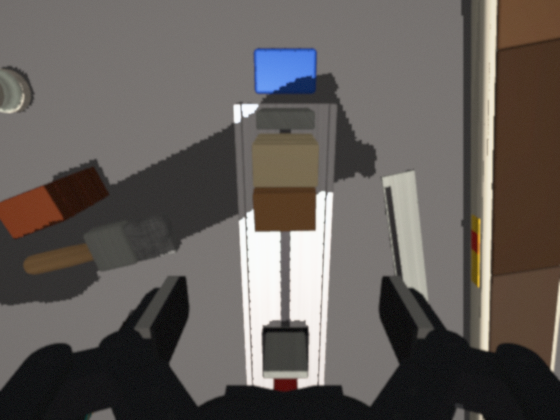

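```bash
python3 -m pendant '[[[-0.0475,0.008,0,0.085,-1],[-0.0475,0.008,0,0.085,-1],[-0.0475,0.008,0,0.085,-1],[-0.0475,0.007,-0.03,0.084,-1],[0,0,0,0,-1],[0,0,0,0,-1],[0,0,0,0,-1]]]'
python3 - <<'E'
from h import *
w=arm.get_image('wrist'); cv2.imwrite('pics/w12.png',w['pixels'][:,:,::-1]); print(proj(w,[465.6,66.8,70]))
E
```

```text
time: 17.85
ee_pos: [468.4, 66.2, 136.3]
eef_rot: [179.9, -0.0, 99.3]
wrist_force: [0.2, 0.7, 0.3]
opening: 85.2
[278.73207568 226.25570945]
```

View pics/w12.png

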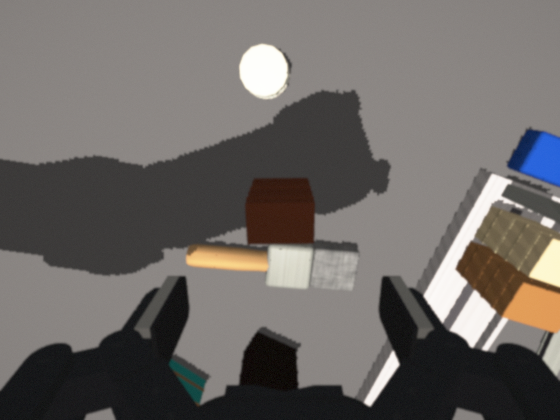

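```bash
python3 -m pendant '[[[-0.002,0.002,-0.03,0,-1],[0,0,-0.03,0,-1],[0,0,-0.03,0,-1],[0,0,-0.017,0,-1],[0,0,0,0,-1],[0,0,0,0,1],[0,0,0,0,1],[0,0,0,0,1],[0,0,0,0,1],[0,0,0,0,1],[0,0,0,0,1]]]' 40
```

```text
time: 19.27
ee_pos: [465.4, 68.2, 30.1]
eef_rot: [179.9, 0.0, 99.3]
wrist_force: [-1.0, -0.2, 6.6]
opening: 45.7
```

```bash
python3 -m pendant '[[[0,0,0.055,0,1],[0,0,0.055,0,1],[0.0464,-0.0172,0,-0.085,1],[0.0464,-0.0172,0,-0.085,1],[0.0464,-0.0172,0,-0.085,1],[0.0464,-0.0172,0,-0.084,1],[0,0,0,0,1],[0,0,0,0,1],[0,0,-0.03,0,1],[0,0,0,0,1],[0,0,0,0,1],[0,0,0,0,1]]]'
python3 - <<'E'
from h import *
w=arm.get_image('wrist'); cv2.imwrite('pics/w13.png',w['pixels'][:,:,::-1])
E
```

```text
time: 20.78
ee_pos: [650.7, -0.3, 110.6]
eef_rot: [179.9, -0.0, 79.9]
wrist_force: [-0.6, 0.6, -1.7]
opening: 45.7
```

View pics/w13.png

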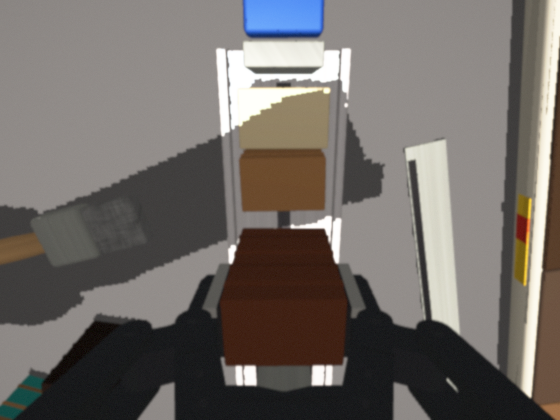

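```bash
python3 -m pendant '[[[0,0,-0.03,0,1],[0,0,-0.03,0,1],[0,0,0,0,1],[0,0,-0.007,0,1],[0,0,-0.005,0,1],[0,0,0,0,1],[0,0,0,0,1]]]'
python3 - <<'E'
from h import *
w=arm.get_image('wrist'); cv2.imwrite('pics/w14.png',w['pixels'][:,:,::-1])
E
```

```text
time: 21.7
ee_pos: [651.1, -0.6, 38.2]
eef_rot: [179.9, -0.0, 79.9]
wrist_force: [0.5, -0.1, 1.2]
opening: 45.8
```

View pics/w14.png

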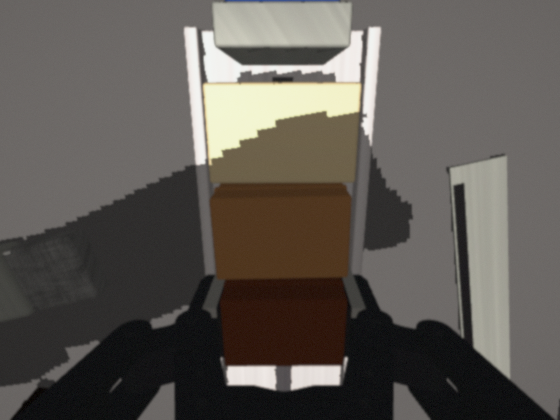

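```bash
python3 -m pendant '[[[0,0,0,0,0.2],[0,0,0,0,-0.2],[0,0,0,0,-0.6],[0,0,0,0,-1],[0,0,0,0,-1],[0,0,0.03,0,-1],[0,0,0.05,0,-1],[0,0,0.05,0,-1],[0,0,0,0,-1],[0,0,0,0,-1]]]'
python3 - <<'E'
from h import *
for n in('wrist','side'):
    w=arm.get_image(n); p=w['pixels'] if n=='wrist' else cv2.resize(w['pixels'][150:310,160:370],None,fx=3.5,fy=3.5);cv2.imwrite(f'pics/{n}15.png',p[:,:,::-1])
E
```

```text
time: 23.0
ee_pos: [649.4, -0.9, 166.6]
eef_rot: [-179.9, 0.0, 79.9]
wrist_force: [-1.2, 0.5, -0.4]
opening: 85.5
```

View pics/side15.png

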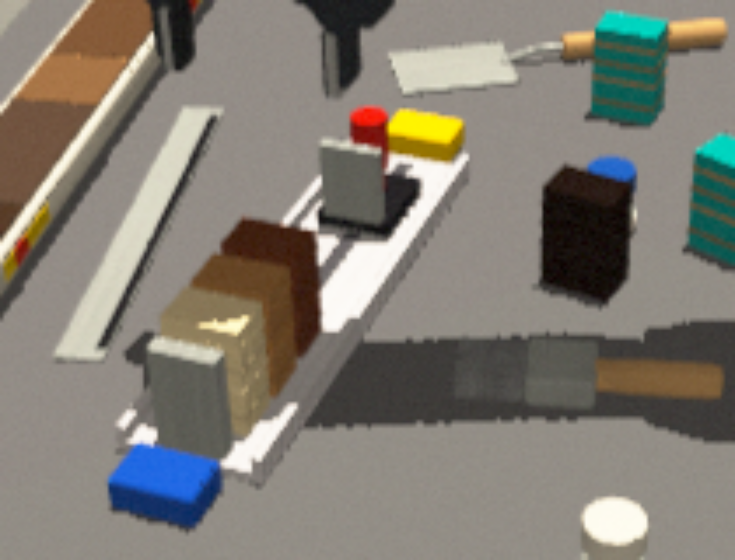

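View pics/wrist15.png

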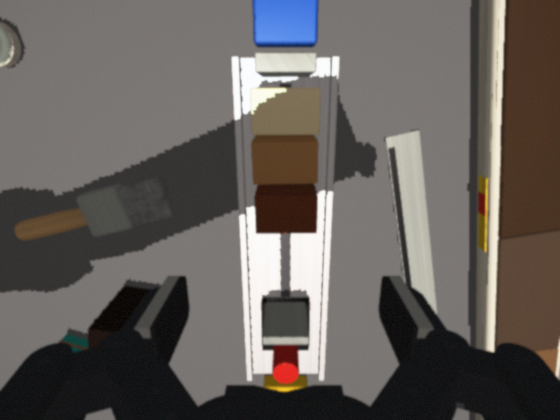

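```bash
python3 - <<'E'
from h import *
w=arm.get_image('wrist');cv2.imwrite('pics/w15c.png',cv2.resize(w['pixels'][220:400,230:340,::-1],None,fx=3.3,fy=3.3))
th=np.radians(-10);ex=np.array([np.cos(th),np.sin(th)]);ey=np.array([-ex[1],ex[0]]);m=np.array([641.5,-54.3])
for n,u,v,z in [('redback',286,232,78),('redfront',286,186,78),('creamfront',286,88,78),('facetop a',285,338,72),('face bottom',285,296,22),('facetop?',285,296,72),('knob',286,374,78),('wall',285,73,73)]:
    p=ray(w,u,v,z)[:2]-m; print(n,'%.1f %.1f'%(p@ex,p@ey))
E
```

```text
redback -0.3 41.8
redfront -0.3 76.8
creamfront -0.5 141.6
facetop a -0.9 -58.5
face bottom -0.8 -50.1
facetop? -1.0 -17.0
knob -0.0 -91.5
wall -1.1 150.8
```

View pics/w15c.png

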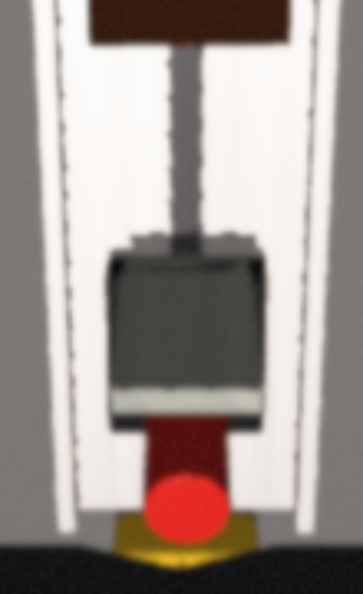

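```bash
python3 -m pendant '[[[-0.0425,-0.024,0,-0.046,-1],[-0.0425,-0.024,0,-0.046,-1],[-0.0425,-0.024,0,-0.046,-1],[-0.0425,-0.024,-0.03,-0.047,-1],[0,0,0,0,-1],[0,0,0,0,-1],[0,0,0,0,-1]]]'
python3 - <<'E'
from h import *
w=arm.get_image('wrist'); cv2.imwrite('pics/w16.png',w['pixels'][:,:,::-1]); print(proj(w,[480.4,-97.6,70]))
E
```

```text
time: 24.02
ee_pos: [481.9, -95.8, 137.5]
eef_rot: [179.9, -0.1, 69.4]
wrist_force: [0.4, 0.1, 1.1]
opening: 85.3
[282.15442412 230.37598503]
```

View pics/w16.png

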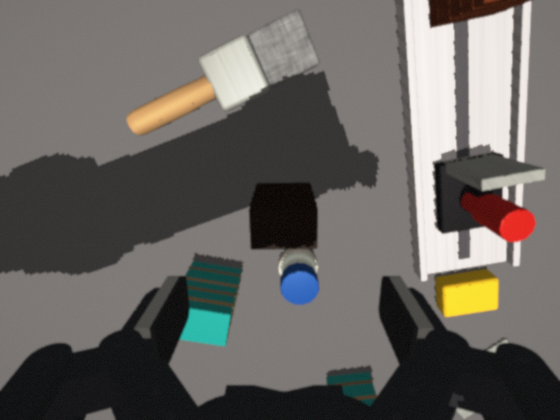

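```bash
python3 -m pendant '[[[0,0,-0.03,0,-1],[0,0,-0.03,0,-1],[0,0,-0.03,0,-1],[0,0,-0.018,0,-1],[0,0,0,0,-1],[0,0,0,0,1],[0,0,0,0,1],[0,0,0,0,1],[0,0,0,0,1],[0,0,0,0,1],[0,0,0,0,1]]]' 40
```

```text
time: 25.45
ee_pos: [480.9, -96.7, 30.2]
eef_rot: [179.9, -0.0, 69.3]
wrist_force: [-0.8, 0.8, 5.9]
opening: 45.7
```

```bash
python3 -m pendant '[[[0,0,0.055,0,1],[0,0,0.055,0,1],[0.041,0.015,0,0.046,1],[0.041,0.015,0,0.046,1],[0.041,0.015,0,0.046,1],[0.041,0.015,0,0.047,1],[0,0,0,0,1],[0,0,0,0,1],[0,0,-0.03,0,1],[0,0,0,0,1],[0,0,0,0,1],[0,0,0,0,1]]]'
python3 - <<'E'
from h import *
w=arm.get_image('wrist'); cv2.imwrite('pics/w17.png',w['pixels'][:,:,::-1])
E
```

```text
time: 26.95
ee_pos: [644.7, -36.8, 110.6]
eef_rot: [179.9, -0.0, 79.9]
wrist_force: [-1.1, -0.8, -1.5]
opening: 45.5
```

View pics/w17.png

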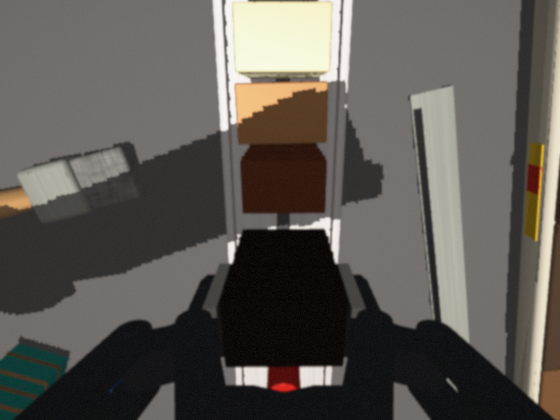

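```bash
python3 -m pendant '[[[0,0,-0.03,0,1],[0,0,-0.03,0,1],[0,0,0,0,1],[0,0,-0.007,0,1],[0,0,-0.005,0,1],[0,0,0,0,1],[0,0,0,0,1]]]'
```

```text
time: 27.88
ee_pos: [645.1, -36.6, 38.2]
eef_rot: [179.9, -0.0, 79.9]
wrist_force: [1.0, -0.2, 2.1]
opening: 45.3
```

```bash
python3 -m pendant '[[[0,0,0,0,0.2],[0,0,0,0,-0.2],[0,0,0,0,-0.6],[0,0,0,0,-1],[0,0,0,0,-1],[0,0,0.03,0,-1],[0,0,0.05,0,-1],[0,0,0.05,0,-1],[0,0,0,0,-1],[0,0,0,0,-1]]]'
python3 - <<'E'
from h import *
for n in('wrist','side'):
    w=arm.get_image(n); p=w['pixels'] if n=='wrist' else cv2.resize(w['pixels'][150:310,160:370],None,fx=3.5,fy=3.5);cv2.imwrite(f'pics/{n}18.png',p[:,:,::-1])
E
```

```text
time: 29.12
ee_pos: [643.5, -36.9, 166.7]
eef_rot: [-179.9, 0.0, 79.9]
wrist_force: [-0.2, -0.2, -0.4]
opening: 85.3
```

View pics/side18.png

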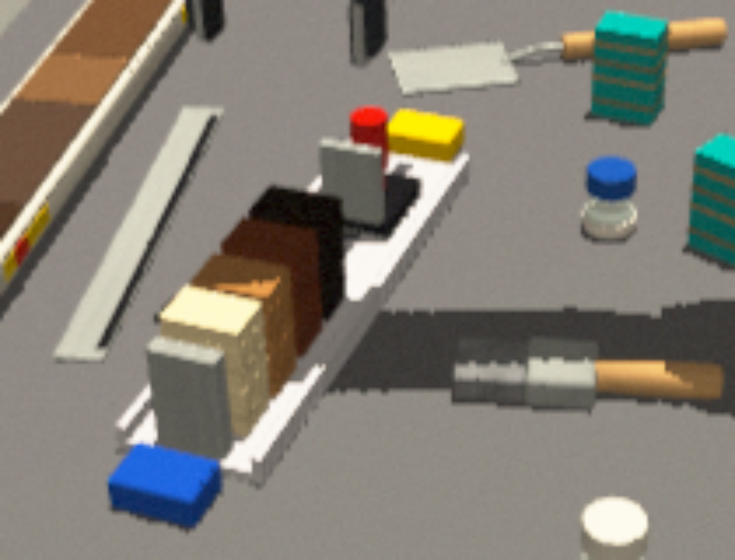

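View pics/wrist18.png

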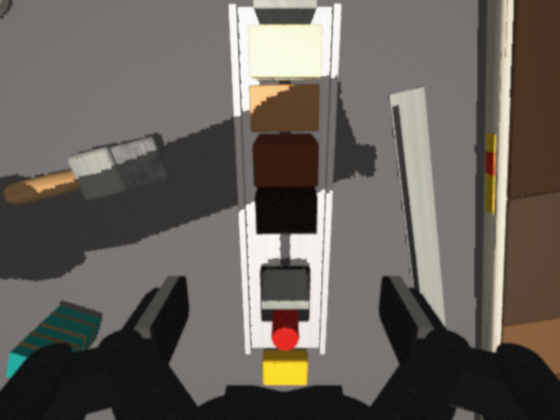

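```bash
python3 -m pendant '[[[-0.009,-0.054,0,0,-1],[-0.009,-0.0545,0,0,-1],[0,0,-0.03,0,-1],[0,0,0,0,-1],[0,0,0,0,-1],[0,0,0,0,-1]]]'
python3 - <<'E'
from h import *
w=arm.get_image('wrist'); cv2.imwrite('pics/w19.png',w['pixels'][:,:,::-1])
print(proj(w,[625.4,-145.4,78]))
H,S,V=cv2.split(cv2.cvtColor(w['pixels'],cv2.COLOR_RGB2HSV))
E
```

```text
time: 29.98
ee_pos: [627.1, -143.7, 138.2]
eef_rot: [179.9, -0.0, 80.0]
wrist_force: [-0.5, 0.5, 0.3]
opening: 85.5
[281.08124858 234.28253444]
```

View pics/w19.png

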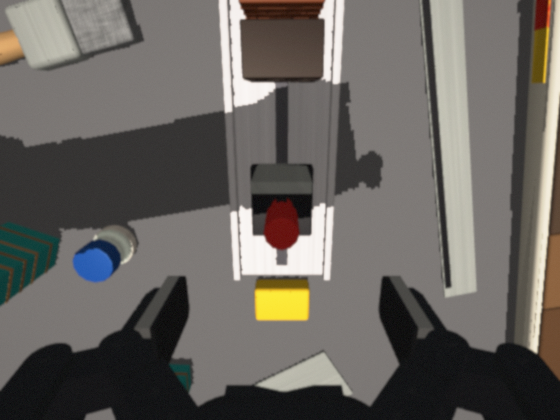

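```bash
python3 -m pendant '[[[-0.001,0,-0.03,0,-1],[0,0,-0.03,0,-1],[0,0,-0.03,0,-1],[0,0,0,0,-1],[0,0,0,0,1],[0,0,0,0,1],[0,0,0,0,1],[0,0,0,0,1],[0,0,0,0,1],[0,0,0,0,1],[0,0,0,0,1],[0,0,0,0,1]]]' 25
python3 - <<'E'
from h import *
w=arm.get_image('wrist'); cv2.imwrite('pics/w20.png',w['pixels'][:,:,::-1])
E
```

```text
time: 31.52
ee_pos: [625.3, -145.3, 48.3]
eef_rot: [180.0, 0.0, 79.9]
wrist_force: [-1.4, -0.3, 6.2]
opening: 23.1
```

View pics/w20.png

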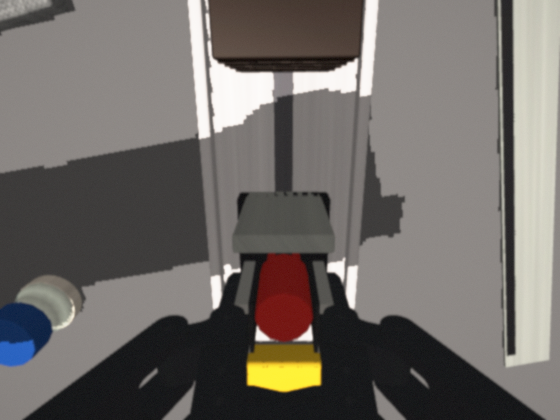

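```bash
python3 -m pendant '[[[0.0011,0.0062,0,0,1],[0.0011,0.0062,0,0,1],[0.0011,0.0062,0,0,1],[0.0011,0.0062,0,0,1],[0.0011,0.0062,0,0,1],[0.0011,0.0062,0,0,1],[0.0011,0.0062,0,0,1],[0.0011,0.0062,0,0,1],[0,0,0,0,1],[0,0,0,0,1]]]'
```

```text
time: 32.83
ee_pos: [634.0, -96.3, 48.2]
eef_rot: [180.0, 0.1, 79.9]
wrist_force: [-1.6, -0.8, 5.1]
opening: 23.5
```

```bash
python3 -m pendant '[[[0.0005,0.0025,0,0,1],[0.0005,0.0025,0,0,1],[0.0005,0.0025,0,0,1],[0.0005,0.0025,0,0,1],[0.0004,0.0025,0,0,1],[0.0004,0.0025,0,0,1],[0.0004,0.0025,0,0,1],[0.0004,0.0025,0,0,1],[0.0004,0.0025,0,0,1],[0.0004,0.0025,0,0,1],[0,0,0,0,1]]]'
python3 - <<'E'
from h import *
for n in('wrist','side'):
    w=arm.get_image(n); p=w['pixels'] if n=='wrist' else cv2.resize(w['pixels'][150:310,160:370],None,fx=3.5,fy=3.5);cv2.imwrite(f'pics/{n}21.png',p[:,:,::-1])
E
```

```text
time: 34.2
ee_pos: [637.8, -74.4, 48.2]
eef_rot: [-180.0, 0.3, 79.8]
wrist_force: [-2.1, -4.3, 7.2]
opening: 23.0
```

View pics/side21.png

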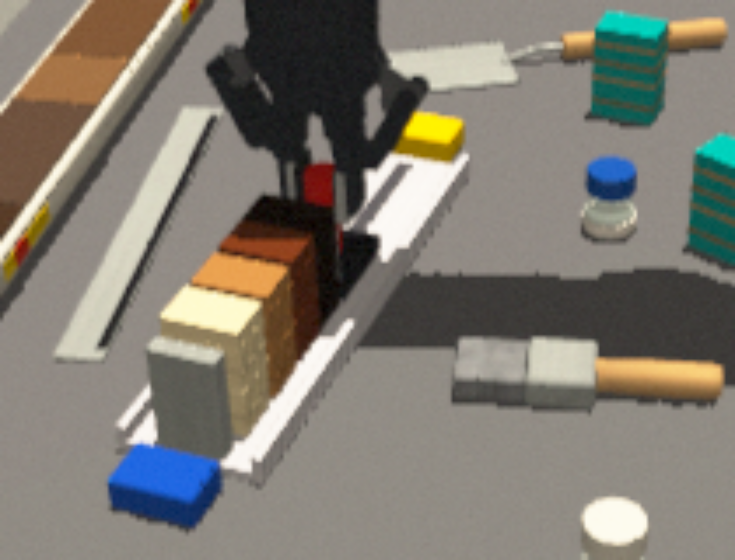

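View pics/wrist21.png

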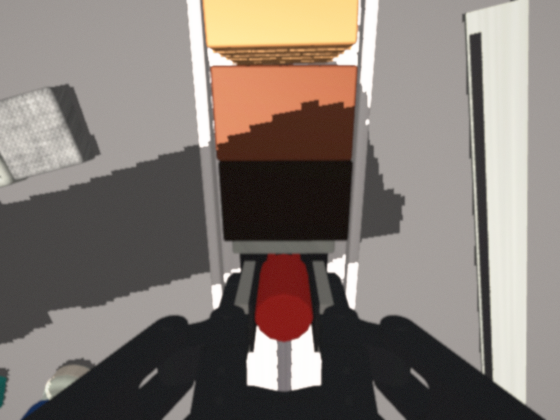

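The stop is now pushing black onto red. A gap to tan is still visible at row 50, so I'll keep pushing slowly.

```bash
python3 -m pendant '[[[0.0003,0.0015,0,0,1],[0.0003,0.0015,0,0,1],[0.0003,0.0015,0,0,1],[0.0003,0.0015,0,0,1],[0.0003,0.0015,0,0,1],[0.0003,0.0015,0,0,1],[0.0002,0.0015,0,0,1],[0.0002,0.0015,0,0,1],[0,0,0,0,1]]]'
python3 -m pendant '[[[0.0002,0.001,0,0,1],[0.0002,0.001,0,0,1],[0.0002,0.001,0,0,1],[0,0,0,0,1]]]'
```

```text
time: 35.42
ee_pos: [639.5, -64.5, 48.2]
eef_rot: [-180.0, 0.5, 79.7]
wrist_force: [-3.3, -7.7, 8.1]
opening: 23.2
time: 35.92
ee_pos: [640.0, -62.1, 48.2]
eef_rot: [-179.9, 0.5, 79.7]
wrist_force: [-4.3, -6.8, 7.7]
opening: 23.3
```

```bash
python3 -m pendant '[[[0.0002,0.001,0,0,1],[0.0002,0.001,0,0,1],[0.0002,0.001,0,0,1],[0,0,0,0,1]]]'
python3 - <<'E'
from h import *
for n in('top','side'):
    w=arm.get_image(n); p=w['pixels'][100:220,170:400] if n=='top' else w['pixels'][150:310,160:370];p=cv2.resize(p,None,fx=3.4,fy=3.4);cv2.imwrite(f'pics/{n}22.png',p[:,:,::-1])
E
```

```text
time: 36.42
ee_pos: [640.5, -59.1, 48.2]
eef_rot: [-179.9, 0.5, 79.7]
wrist_force: [-3.6, -6.9, 9.3]
opening: 22.9
```

View pics/side22.png

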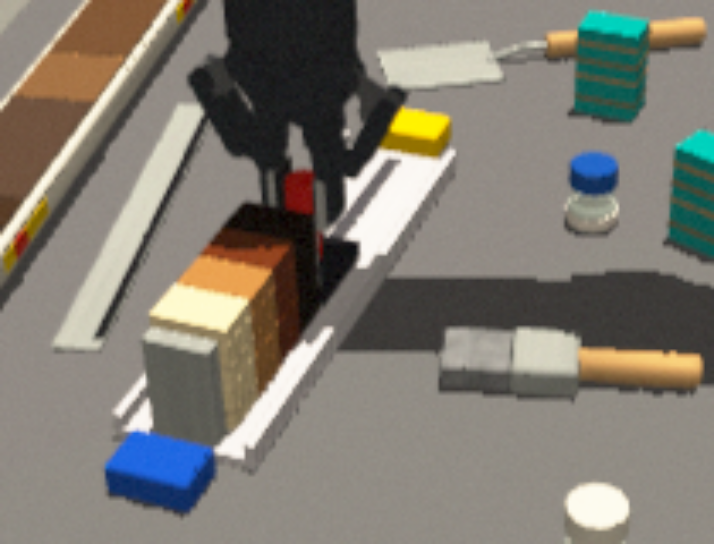

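View pics/top22.png

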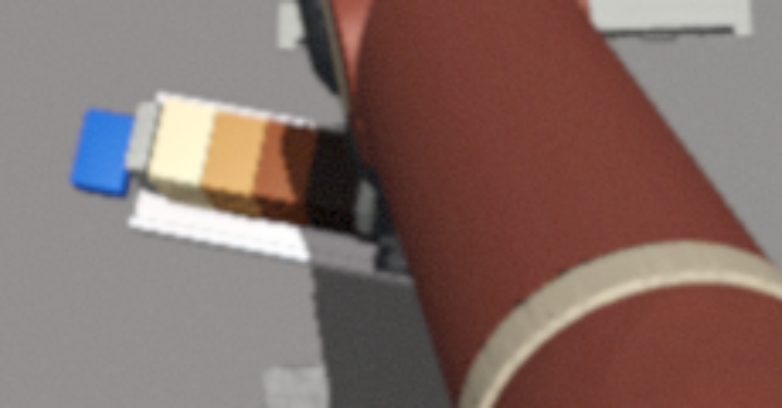

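The row is nearly at the wall and every block is upright. I'll push in 1 mm steps until the force rises.

```bash
for i in 1; do python3 -m pendant '[[[0.0002,0.001,0,0,1],[0,0,0,0,1]]]'; python3 -m pendant '[[[0.0002,0.001,0,0,1],[0,0,0,0,1]]]'; done
```

```text
time: 36.78
ee_pos: [640.7, -58.2, 48.2]
eef_rot: [-179.9, 0.5, 79.7]
wrist_force: [-4.2, -8.4, 8.5]
opening: 23.4
time: 37.02
ee_pos: [640.8, -57.2, 48.2]
eef_rot: [-179.9, 0.5, 79.7]
wrist_force: [-4.7, -8.0, 8.4]
opening: 23.2
```

```bash
python3 -m pendant '[[[0.0002,0.001,0,0,1],[0,0,0,0,1]]]'; python3 -m pendant '[[[0.0002,0.001,0,0,1],[0,0,0,0,1]]]'
```

```text
time: 37.28
ee_pos: [641.0, -56.2, 48.2]
eef_rot: [-179.9, 0.5, 79.7]
wrist_force: [-5.0, -7.0, 8.2]
opening: 23.4
time: 37.52
ee_pos: [641.1, -55.7, 48.2]
eef_rot: [-179.9, 0.6, 79.7]
wrist_force: [-4.6, -7.8, 9.3]
opening: 23.3
```

```bash
python3 -m pendant '[[[0.0002,0.001,0,0,1],[0,0,0,0,1]]]'; python3 -m pendant '[[[0.0002,0.001,0,0,1],[0,0,0,0,1]]]'; python3 -m pendant '[[[0,0,0,0,1],[0,0,0,0,1]]]'
python3 - <<'E'
from h import *
for n in('top','side'):
    w=arm.get_image(n); p=w['pixels'][125:180,190:290] if n=='top' else w['pixels'][190:290,180:290];p=cv2.resize(p,None,fx=6,fy=6);cv2.imwrite(f'pics/{n}23.png',p[:,:,::-1])
E
```

```text
time: 37.78
ee_pos: [641.1, -55.7, 48.2]
eef_rot: [-179.9, 0.7, 79.7]
wrist_force: [-5.5, -9.5, 9.4]
opening: 22.9
time: 38.02
ee_pos: [641.1, -55.7, 48.2]
eef_rot: [-179.9, 0.7, 79.6]
wrist_force: [-5.6, -9.8, 10.5]
opening: 22.9
time: 38.28
ee_pos: [641.1, -55.7, 48.2]
eef_rot: [-179.9, 0.7, 79.6]
wrist_force: [-5.8, -10.1, 10.3]
opening: 23.4
```

View pics/side23.png

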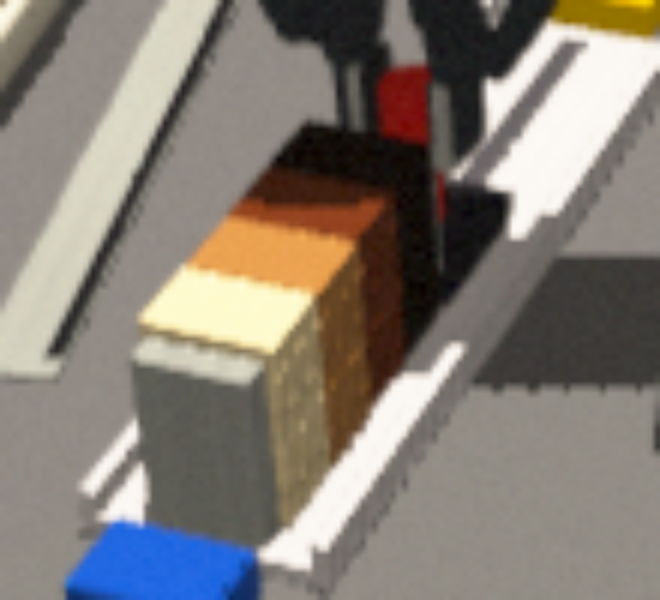

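View pics/top23.png

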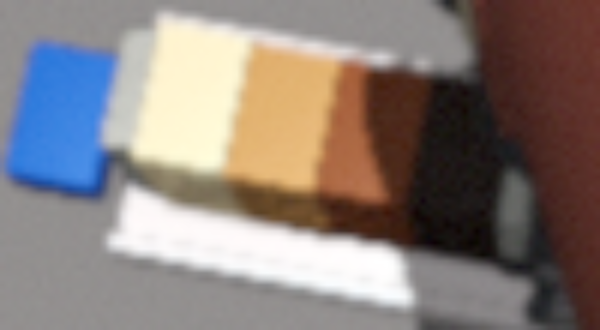

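```bash
python3 -m pendant '[[[0.0003,0.002,0,0,1],[0,0,0,0,1],[0,0,0,0,1]]]'; python3 -m pendant '[[[0,0,0,0,0.4],[0,0,0,0,0],[0,0,0,0,-0.5],[0,0,0,0,-1],[0,0,0,0,-1],[0,0,0,0,-1],[0,0,0.03,0,-1],[0,0,0.05,0,-1],[0,0,0.05,0,-1],[0,0,0,0,-1],[0,0,0,0,-1]]]'
python3 - <<'E'
from h import *
w=arm.get_image('wrist'); cv2.imwrite('pics/w24.png',w['pixels'][:,:,::-1])
E
```

```text
time: 38.75
ee_pos: [641.1, -55.7, 48.2]
eef_rot: [-179.9, 0.9, 79.6]
wrist_force: [-5.5, -12.5, 10.4]
opening: 23.2
time: 40.12
ee_pos: [642.6, -44.8, 176.7]
eef_rot: [-179.9, 0.0, 79.9]
wrist_force: [0.6, -0.4, -1.0]
opening: 85.7
```

View pics/w24.png

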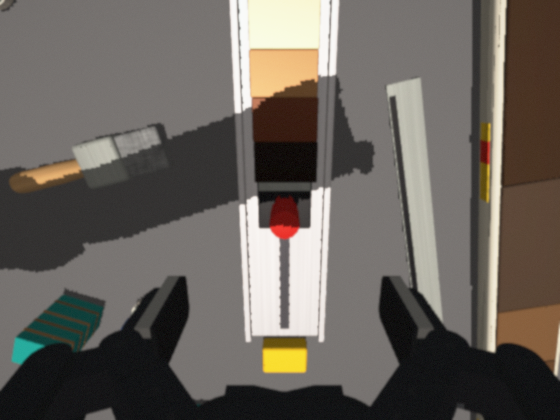

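```bash
python3 -m pendant '[[[-0.02,-0.058,0.02,0,-1],[-0.02,-0.058,0.02,0,-1],[-0.02,-0.058,0.02,0,-1],[-0.02,-0.058,0,0,-1],[-0.02,-0.058,0,0,-1],[0,0,0,0,-1],[0,0,0,0,-1],[0,0,0,0,-1]]]'
python3 - <<'E'
from h import *
for n in('top','side'):
    w=arm.get_image(n); p=w['pixels'][125:190,190:310] if n=='top' else w['pixels'][170:290,180:300];p=cv2.resize(p,None,fx=5 if n=='side' else 6.5,fy=5 if n=='side' else 6.5,interpolation=cv2.INTER_CUBIC);cv2.imwrite(f'pics/{n}25.png',p[:,:,::-1])
    if n=='top': im=w
th=np.radians(-10);ex=np.array([np.cos(th),np.sin(th)]);ey=np.array([-ex[1],ex[0]]);m=np.array([641.5,-54.3])
for s,z in((151.3,73),(31.3,78)):
    print([ (proj(im,[*(m+s*ey+a*ex),z])-[190,125])*6.5 for a in(-23,23)])
E
```

```text
time: 41.18
ee_pos: [545.9, -326.5, 234.6]
eef_rot: [-179.9, -0.1, 80.1]
wrist_force: [0.6, 0.9, -0.6]
opening: 85.4
[array([137.68234654, 170.00965571]), array([170.36592446,  24.45731668])]
[array([528.44040983, 241.99279402]), array([558.79062302,  94.31937714])]
```

View pics/top25.png

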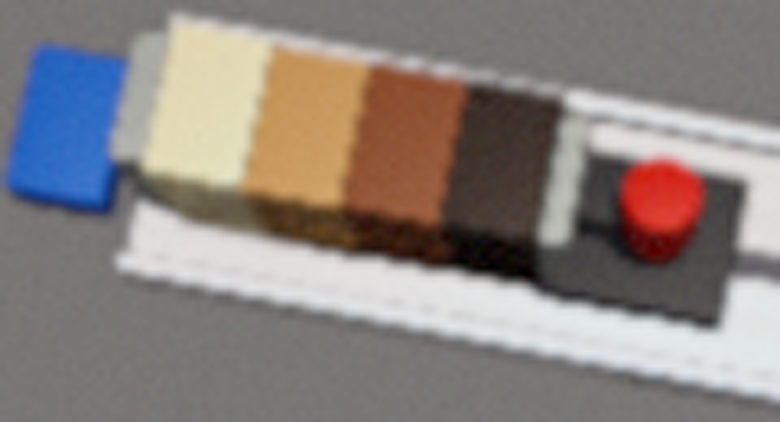

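View pics/side25.png

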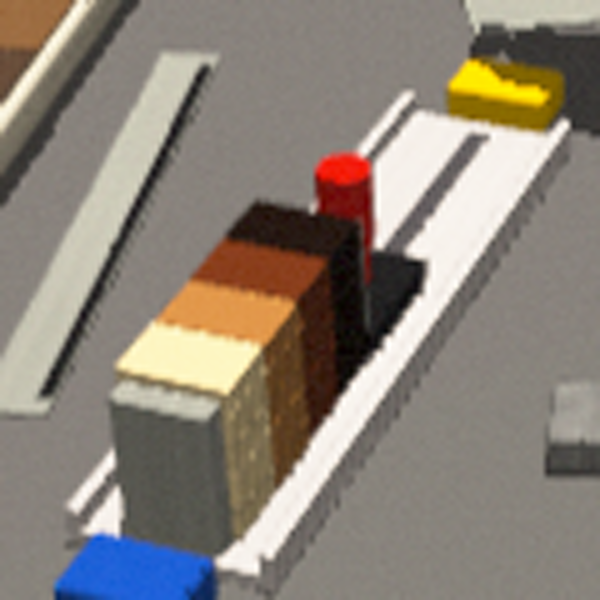

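The row is snug from wall to stop with no gaps visible, all blocks are upright in the right order, and the arm is clear. I'm handing it in.

```bash
python3 - <<'E'
from plant import arm
print(arm.finish_job(), arm.read_state()['time'])
E
```

```text
the job is handed in; nothing more can be done
the job is handed in; nothing more can be done
```

The four blocks are packed upright in the rack and handed in at about 41 s of the 128 s allowed. From the wall (blue marker) they run cream, tan, red brown, black brown, with black brown against the stop at the yellow end.

I placed each block with a small gap, then gripped the stop's knob and slid it up. I pushed until the position stopped changing (641.1, -55.7 mm) while the push force kept rising to about 13 N. Then I let go and moved the arm clear.

**Last checks:** The final top and side pictures show all four blocks upright, no visible gaps between wall, blocks and stop, and the arm well away. Neither turquoise block was touched.

**What disagreed:**
- The wrist and top cameras differed by 2–3 mm on where the blocks stood; this did not affect the grasps.
- Setting tan down briefly pressed on the rack floor with about 11 N.
- On letting go of the knob the arm moved about 11 mm forward. The pictures taken afterwards show the row unharmed.

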